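# Pack the bassoon bocal kit into its rosewood case, leaving the look-alikes

### The arm

A 7-joint arm with a two-finger parallel gripper is mounted at the origin on the work surface. World frame = base frame: x ahead of the robot, y to its left, z up, the work surface at z = 0. Lengths are in m, angles in rad, forces in N, time in s.
With the tool pointing down it reaches from about 0.4 to 0.85 m from the base axis. Payload 4.5 kg.
Tool frame: the origin (TCP) lies at the centre of the arm's flange, where the gripper is bolted on; the fingertips stand 173 mm ahead of it and the grasp point (between the pads) lies 155 mm ahead of it (nose_length is the distance from the TCP to the fingertips, in m); z points along the fingers, y is the line along which they close (so a half turn about z gives the same grasp; the last joint's range is limited). The gripper opens to 85 mm and grips with 20 to 120 N. Pads are 22 mm wide; open, the fingers measure 114 mm over their backs; the gripper's body (76 mm by 85 mm) begins 54 mm behind the grasp point. The pads swing forward as they close: fully open they stand 13 mm farther back than shut.
Start: joints at [1.135, 0.689, -0.195, 1.565, 0.157, 0.902, -0.215], TCP at [0.283, -0.557, 0.405] pointing down, gripper open.
Joint ranges: [-3.01, 3.01], [-0.46, 2.08], [-1.47, 1.51], [0.13, 2.56], [-1, 4.14], [0.04, 2.09], [-2.66, 2.66]. Speed limits (rad/s): [2.57, 2.57, 3.14, 3.14, 3.14, 3.14, 3.14].

### API

Orientations are given as a rotation vector (axis times angle).
In Python, from rig import state, snapshot, job_done, nose_length gives the robot as it stands.
- The arm moves only by the shell command python3 -m handwheel 'ROWS' [OPENING]. ROWS is a JSON object of lists of equal length, an entry for each row: "dp": the shift along the tool's x, y, z in m, a list of three; "dr": the turn, a rotation vector about the tool's x, y, z in degrees, a list of three. In form: {"dp": [[tx, ty, tz], ...], "dr": [[ax, ay, az], ...]}. A call has 1 to 20 rows; each row is the pose to reach, as a shift and turn from the pose commanded when the call began, along the tool's axes at that moment; what a row does not reach only later rows make up. A row lasts 1/8 s, in which the tool goes at most 62.5 mm and 10.7 degrees, less where a joint would pass 70% of its speed; a pose out of reach is approached as far as the arm can. A call with a gripper value outside its range is refused whole. OPENING is the finger opening in m, from 0 to 0.0854, set as the call begins (- or left out, the last holds). The fingers move at their own pace and stop on an object; the grip force is fixed at half the most. Time passes only in rows, so rows that repeat a pose let the fingers close. It gives the time, the measured TCP pose, the force, the opening and the grip force at its end, in the units of the state.
- state(): the state, without advancing time (a new reading comes with each control period).
- snapshot(name): name is "scene" or "side" or "wrist"; returns a dict with "image" (384x512x3 uint8, blue, green, red), "camera_matrix" (3x3 intrinsics, pixels), "R" (3x3) and "t" (3): a world point X has camera coordinates R X + t; the wrist camera has in their place "hand_eye" (4x4, takes a point from camera to tool coordinates, whose origin is the TCP and whose axes are the flange's). Camera axes: x right, y down, z forward; pixel columns grow to the right and rows downward; lengths in m; the calibration is good to about 2 mm. A picture is of the moment at which its call begins: read the wrist's pose just before it. There is no depth.
- job_done(): hands the job in; it is judged then, once.
The state is a dict: "t": time; "qpos": joint angles; "dq": joint speeds; "tau": joint torques, N m; "eef_pos": TCP position; "eef_rot": TCP orientation; "wrist_force": force on the tool from outside, world axes, zero at the start; "torque": the same for the moment, N m; "gripper_width": finger opening in m; "gripper_force": force on a finger pad.
Only numpy, scipy, OpenCV 4.12 (cv2) and the standard library are available. Lean on these libraries where they do the work, as an engineer would, in place of code of your own. Each camera call takes 0.05 s, during which the arm holds its last target. There are 200 camera calls.

### The job

Pack this bassoon's bocal kit into the open rosewood case: lay the nickel bocal flat in the felt-lined bay beside the three cork sockets (not in the lid), lowered right to its floor before you let go because it dents if dropped, and stand the steel swab weight in the small round socket, the smaller of the two black rubber end caps in the larger round socket and the square-flanged brass reamer guide in the square socket, each upright. The bigger rubber cap and the round-flanged brass guide belong to another instrument: leave them standing where they are.

Things in the scene. Friction and masses are not known exactly. Their poses are not given: they have to be found in the camera images.
- bocal: Nickel bassoon bocal, 50-80 g: a tapering bent tube lying flat, a wide hook 189 x 109 mm, cork sleeve (13 mm thick) on its thick end. Origin: outline's centre, at underside; x along its length. Centre line x,y in mm, cork to tip: (-91,-50) (-89,10) (-50,49) (-19,45) (11,32) (41,17) (91,2). Grip across it at (0,37): there 8 mm thick, running at -25 deg to x. Mass centre near (-40,12).
- swab_weight: Loose, 0.05 to 0.1 kg, on the bench. Turned steel swab weight standing upright: a plain 18 mm diameter cylinder 29 mm high, then a short cone to 34 mm and a small flat eye on top, 44 mm high in all. Origin: centre of its underside; z up.
- small_cap: Loose, 0.015 to 0.03 kg, on the bench. The smaller of the two black rubber end caps: a plain round cup standing on its closed end with its mouth up, 29 mm diameter (31 mm over a thin bead at the foot), 28 mm high. Origin: centre of its underside; z up.
- square_guide: Loose, 0.08 to 0.13 kg, on the bench. Brass reamer guide with a square flange, standing on the flange: flange 40 x 40 x 6 mm, on it a round hollow boss 22 mm in diameter (bore 12 mm), 34 mm high in all. Origin: centre of its underside; z up, x and y along the flange's edges.
- big_cap: Loose, on the bench. Does not belong in the case. The bigger black rubber end cap: cup standing mouth up, 45 mm diameter (47 mm at the foot), 28 mm high. Origin: centre of its underside.
- round_guide: Loose, on the bench. Does not belong in the case. Brass guide with a round flange: flange 40 mm diameter, 6 mm thick, on it the same boss 22 mm in diameter, 34 mm high in all. Origin: centre of its underside.
- case: Fixed rosewood case lying open, 26 mm high; lid folded back flat beyond its far (+x) side, same height, stays empty. Lower half 226 (x) x 236 (y) mm. Origin: centre of its underside at bench level; x from catches to hinge. The bocal's bay: x -33 to 105 mm, y -110 to 110, floor 6 mm up; bocal's length goes along y, either way round. Near bay (x -105 to -39) holds the socket blocks.
- weight_socket: Fixed in the near bay of the case, in any of its three places. Cork block 64 x 72 x 14 mm with the small round socket, 34 mm diameter, 9 mm deep, dark floor, for the swab weight. Origin: centre of the block's underside, straight under the socket's centre, 6 mm above the bench; the socket's floor is 5 mm above the origin, the block's top 14 mm above it.
- cap_socket: Fixed in the near bay of the case, in any of its three places. Cork block 64 x 72 x 14 mm with the larger round socket, 46 mm diameter, 9 mm deep, dark floor, for the small rubber cap. Origin: as for weight_socket.
- guide_socket: Fixed in the near bay of the case, in any of its three places. Cork block 64 x 72 x 14 mm with the square socket, 56 x 56 mm, 9 mm deep, dark floor, sides along the block's x and y, for the square-flanged guide. Origin: as for weight_socket.
Not all that is in view belongs to the job. What is shaped like the swab_weight but orange or red is not meant. What is shaped like the round_guide but turquoise is not meant.

How it is judged:
By the outcome, as a careful person would: the job done as asked, in the order asked, and still so for the second after the job is handed in, with the robot touching nothing.
It also fails if it takes over 102 s, if anything falls off the work surface, if the arm or the gripper's body presses on something with over 40 N, if the wrist force passes 120 N, or if a joint passes its speed limit or range.

## Working session

There is one attempt and no reset: what is moved stays moved. The work goes in short steps, Python scripts to look and compute and a shell command to move; the robot and the scene stay as the last step left them, time stands still between calls to the robot, and variables do not carry over. Pictures are saved under pics/ and viewed, at most 16 in all, crops included, and the job is handed in when it is done.

```bash
ls; mkdir -p pics
python3 - <<'E'
from rig import *
import cv2,numpy as np
s=state();print(s['t'],s['eef_pos'],s['eef_rot'],s['gripper_width'],nose_length() if callable(nose_length) else nose_length)
for n in ['scene','side']:
    d=snapshot(n);cv2.imwrite(f'pics/{n}0.png',cv2.resize(d['image'],(800,600),interpolation=cv2.INTER_CUBIC));np.savez(f'{n}0.npz',**d)
    print(n,np.round(d['camera_matrix'],1).tolist(),np.round(-d['R'].T@d['t'],3),np.round(d['R'],2).tolist())
E
```

```text
pics
0.0 [ 0.28275094 -0.55700494  0.40385883] [-3.05352965e+00 -7.30922506e-01  9.29546288e-04] 0.08554854752570427 0.1734
scene [[437.2, 0.0, 252.0], [0.0, 437.2, 189.7], [0.0, 0.0, 1.0]] [ 1.123 -0.156  0.989] [[0.18, 0.98, 0.01], [0.8, -0.14, -0.59], [-0.58, 0.12, -0.81]]
side [[354.8, 0.0, 262.0], [0.0, 354.8, 192.0], [0.0, 0.0, 1.0]] [-0.028 -0.61   0.513] [[0.79, -0.61, -0.01], [-0.33, -0.42, -0.84], [0.51, 0.67, -0.54]]
```

View pics/scene0.png

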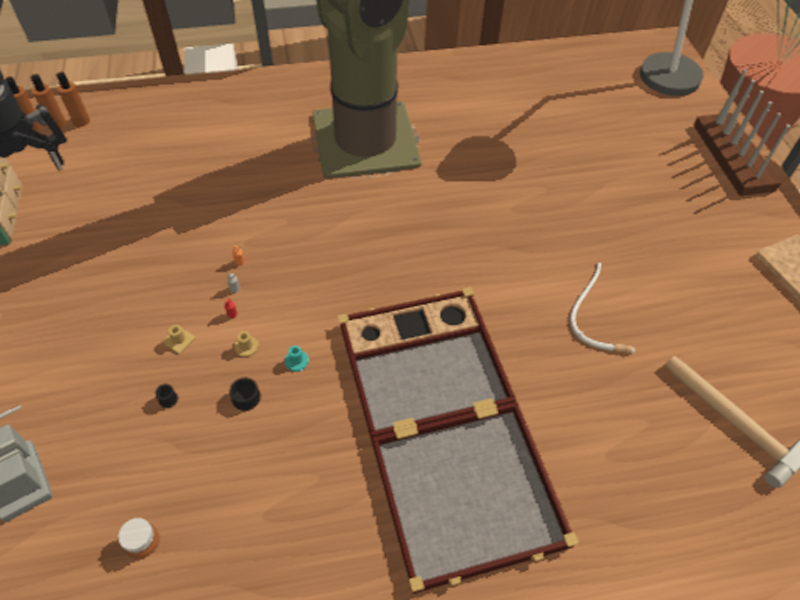

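View pics/side0.png

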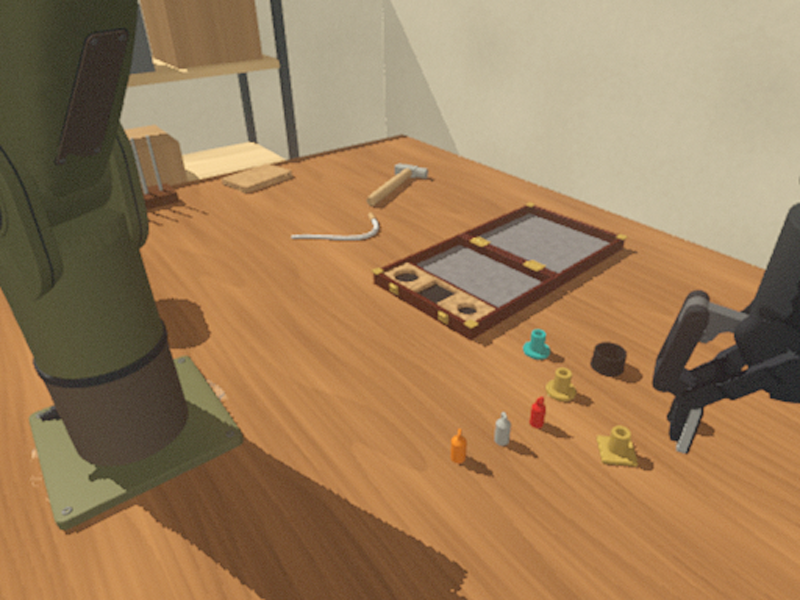

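The scene view (800x600 px) shows these positions:
- **Parts:** steel weight (233,283), between orange (238,256) and red (230,308); square guide (178,338); round guide (246,345); small cap (166,396); big cap (245,393).
- **Bocal:** from its tip at (598,265) to its cork at (628,350).
- **Sockets:** small round (371,332), square (412,323), large round (453,315).

The side view shows the same layout.

```bash
cat > h.py <<'E'
import numpy as np,cv2
from scipy.spatial.transform import Rotation as Ro
from rig import state,snapshot
def cast(d,uv,z):
    """pixels -> world points on plane z"""
    uv=np.atleast_2d(np.asarray(uv,float)); K=d['camera_matrix']
    r=np.c_[uv,np.ones(len(uv))]@np.linalg.inv(K).T
    if 'Rw' in d: R,c=d['Rw'],d['cw']
    else: R,c=d['R'].T,-d['R'].T@d['t']
    w=r@R.T; return c+w*((z-c[2])/w[:,2])[:,None]
def wrist(name=None):
    s=state();d=dict(snapshot('wrist'));T=d['hand_eye'];R=Ro.from_rotvec(s['eef_rot']).as_matrix()
    d['Rw']=R@T[:3,:3];d['cw']=R@T[:3,3]+s['eef_pos']
    if name: cv2.imwrite(f'pics/{name}.png',d['image']);np.savez(name+'.npz',**d)
    return d
def tool(p,yaw,tcpz,s=None):
    """shift (mm, tool axes) and yaw turn (deg about tool z) to TCP at p, tool-x heading yaw deg (mod 180)"""
    s=s or state();R=Ro.from_rotvec(s['eef_rot']).as_matrix()
    y0=np.degrees(np.arctan2(R[1,0],R[0,0]));t=-((yaw-y0+90)%180-90)
    return np.round(R.T@(np.r_[p[:2],tcpz]-s['eef_pos'])*1e3,1),'tilt',np.round(R[:,2],3),'yaw now',round(y0,1),'dr_z',round(t,1)
def blobs(m,amin=15):
    n,l,st,c=cv2.connectedComponentsWithStats(m.astype(np.uint8))
    return [(np.round(c[i],1),st[i]) for i in range(1,n) if st[i,4]>=amin]
E
python3 - <<'E'
from h import *
d=dict(np.load('scene0.npz'));im=d['image'].astype(int);k=1/1.5625
hsv=cv2.cvtColor(d['image'],cv2.COLOR_BGR2HSV)
pts={'orange':(238,256,20),'weight':(233,283,20),'red':(230,308,20),'sq':(178,338,17),'rg':(246,345,17),'tq':(296,357,17),'scap':(166,396,15),'bcap':(245,393,15),
'wsock':(371,332,18),'gsock':(412,323,18),'csock':(453,315,18),'c1':(344,320,26),'c2':(468,293,26),'hinge1':(376,436,26),'hinge2':(515,402,26)}
for n,(u,v,z) in pts.items(): print(n,np.round(cast(d,[u*k,v*k],z/1e3)[0]*1e3))
# bocal: bright grey + cork, region
reg=np.zeros(im.shape[:2],bool);reg[160:232,355:412]=1
m=(hsv[...,1]<70)&(hsv[...,2]>90)&reg
b=np.argwhere(m)[:,::-1];P=cast(d,b,.006)[:,:2]*1e3
print(len(b),P.min(0),P.max(0))
for v in range(164,232,4):
    u=np.where(m[v])[0]
    if len(u):print(v,u.min(),u.max(),np.round(cast(d,[[u.min(),v],[u.max(),v]],.006)[:,:2]*1e3).tolist())
cv2.imwrite('pics/b0.png',cv2.resize(d['image'][155:240,345:420],None,fx=7,fy=7,interpolation=cv2.INTER_NEAREST))
E
```

```text
orange [ 297. -280.   20.]
weight [ 357. -292.   20.]
red [ 411. -299.   20.]
sq [ 456. -388.   17.]
rg [ 489. -277.   17.]
tq [ 526. -197.   17.]
scap [ 562. -407.   15.]
bcap [ 578. -284.   15.]
wsock [500. -68.  18.]
gsock [494.   4.  18.]
csock [489.  77.  18.]
c1 [ 473. -110.   26.]
c2 [454. 112.  26.]
hinge1 [691. -91.  26.]
hinge2 [673. 133.  26.]
259 [412.62621495 275.9242884 ] [606.29874271 376.19310584]
168 383 384 [[413.0, 373.0], [413.0, 376.0]]
172 382 383 [[426.0, 365.0], [427.0, 368.0]]
176 380 382 [[439.0, 354.0], [440.0, 360.0]]
180 377 380 [[451.0, 341.0], [453.0, 349.0]]
184 375 377 [[464.0, 331.0], [465.0, 336.0]]
188 372 374 [[476.0, 317.0], [477.0, 323.0]]
192 369 372 [[488.0, 305.0], [489.0, 313.0]]
196 367 370 [[500.0, 294.0], [501.0, 303.0]]
200 365 368 [[512.0, 285.0], [513.0, 293.0]]
204 365 367 [[524.0, 280.0], [525.0, 286.0]]
208 365 368 [[537.0, 276.0], [538.0, 284.0]]
212 367 372 [[550.0, 277.0], [552.0, 290.0]]
216 371 376 [[564.0, 283.0], [566.0, 297.0]]
220 377 392 [[579.0, 295.0], [586.0, 334.0]]
224 405 405 [[603.0, 364.0], [603.0, 364.0]]
```

View pics/b0.png

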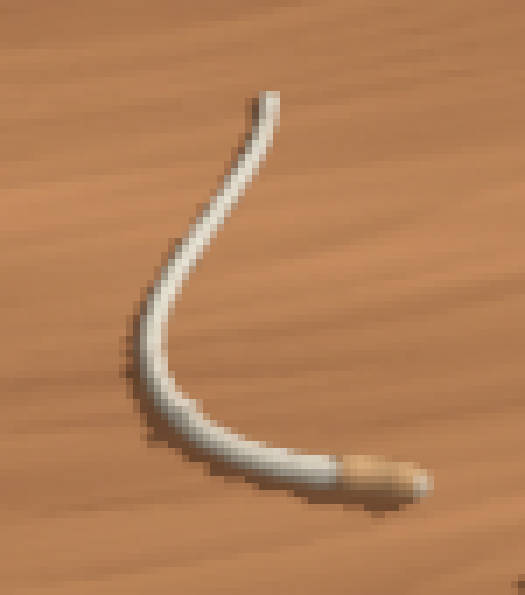

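The crop shows the bocal tube with its tip at about (383,168) and its cork end at about (405,224), in native pixels. Fitting the ends to the model puts the grip point at about (487,312) with the tube at 136°, which agrees with the measured tube points. Next I move over the case and check it with the wrist camera.

Run:
```python
from h import *
print(tool([.55,0],95,.40))
```

```text
(array([ 490.5, -375.7,    4.5]), 'tilt', array([-0.001,  0.001, -1.   ]), 'yaw now', np.float64(26.9), 'dr_z', np.float64(-68.1))
```

```bash
python3 -m handwheel '{"dp":[[45,-35,0],[90,-70,0],[140,-105,0],[185,-140,0],[230,-175,0],[280,-215,0],[325,-250,0],[370,-285,0],[420,-320,0],[465,-355,0],[490,-376,0],[490,-376,0],[490,-376,0],[490,-376,0]],"dr":[[0,0,-6],[0,0,-12],[0,0,-18],[0,0,-24],[0,0,-30],[0,0,-36],[0,0,-42],[0,0,-48],[0,0,-54],[0,0,-60],[0,0,-68],[0,0,-68],[0,0,-68],[0,0,-68]]}'; python3 -c "
print(1)"
python3 - <<'E'
from h import *
s=state();print(s['t'],s['eef_pos'])
E
```

```text
t: 1.85
eef_pos: [0.6621, 0.2332, 0.4042]
eef_rot: [2.124, 2.314, -0.002]
wrist_force: [1.6, 0.2, -0.2]
gripper_width: 0.0852
gripper_force: 0.0
1
1.85 [0.66205152 0.23318246 0.40415174]
```

I gave the shift in mm instead of m, so the arm overran but hit nothing. I'll use metres from here on.

Run:
```python
from h import *
print(tool([.52,.06],95,.404))
```

```text
(array([-160.4, -156.3,    0.4]), 'tilt', array([-0.001, -0.001, -1.   ]), 'yaw now', np.float64(94.9), 'dr_z', np.float64(-0.1))
```

```bash
python3 -m handwheel '{"dp":[[-0.04,-0.04,0],[-0.08,-0.08,0],[-0.12,-0.12,0],[-0.16,-0.156,0],[-0.16,-0.156,0],[-0.16,-0.156,0]],"dr":[[0,0,0],[0,0,0],[0,0,0],[0,0,0],[0,0,0],[0,0,0]]}'
python3 - <<'E'
from h import *
d=wrist('w1')
print(np.round(d['hand_eye'],3).tolist(),np.round(d['camera_matrix']).tolist())
E
```

```text
t: 2.6
eef_pos: [0.5201, 0.0591, 0.4048]
eef_rot: [2.124, 2.314, 0.002]
wrist_force: [0.0, 0.3, -0.5]
gripper_width: 0.0855
gripper_force: 0.0
[[0.001, -0.955, -0.295, 0.075], [1.0, 0.001, 0.001, -0.0], [-0.001, -0.295, 0.955, 0.03], [0.0, 0.0, 0.0, 1.0]] [[278.0, 0.0, 259.0], [0.0, 278.0, 192.0], [0.0, 0.0, 1.0]]
```

View pics/w1.png

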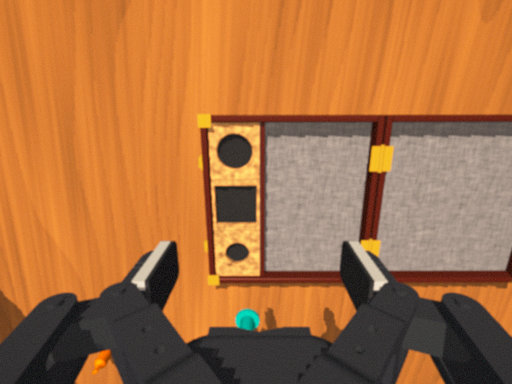

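The wrist view shows large round socket (235,151), square (236,204), small round (237,252), and near case corners (204,120) and (213,281). The bay runs from u≈265 to 370.

Run:
```python
from h import *
d=dict(np.load('w1.npz'));im=d['image'];m=np.zeros(im.shape[:2],bool);m[128:272,212:262]=im[128:272,212:262].max(2)<70
for c,s in blobs(m,60):
    p=cast(d,c,.016)[0];e=cast(d,[[s[0],s[1]],[s[0]+s[2],s[1]+s[3]]],.016);print(c,s,np.round(p*1e3,1),'size',np.round((e[1]-e[0])*1e3))
P=cast(d,[[198,115],[209,285],[389,115],[381,285],[265,125],[262,271]],.026);print(np.round(P*1e3).tolist())
# fine placement
for cy in (4.9,):
    c,s=np.cos(np.radians(cy)),np.sin(np.radians(cy));R=np.array([[c,-s],[s,c]]);print(R@[-72,0],R@[3,0])
print(tool([.487,.312],136,.30))
```

```text
[234.1 150.3] [218 135  33  32 822] [486.8  77.2  16. ] size [ 45. -38.   0.]
[235.4 203.3] [ 216  187   39   34 1298] [493.    4.9  16. ] size [ 56. -45.   0.]
[236.9 251.5] [227 244  21  16 246] [499.7 -68.9  16. ] size [ 32. -23.   0.]
[[441.0, 118.0, 26.0], [463.0, -122.0, 26.0], [672.0, 138.0, 26.0], [714.0, -100.0, 26.0], [523.0, 113.0, 26.0], [538.0, -92.0, 26.0]]
[-71.73686133  -6.15001847] [2.98903589 0.25625077]
(array([254. , -11.5, 105.1]), 'tilt', array([ 0.001,  0.001, -1.   ]), 'yaw now', np.float64(95.0), 'dr_z', np.float64(-41.0))
```

```bash
python3 -m handwheel '{"dp":[[0.05,0,0.01],[0.1,-0.005,0.02],[0.15,-0.008,0.04],[0.2,-0.01,0.07],[0.254,-0.012,0.105],[0.254,-0.012,0.105],[0.254,-0.012,0.105]],"dr":[[0,0,-8],[0,0,-16],[0,0,-24],[0,0,-32],[0,0,-41],[0,0,-41],[0,0,-41]]}' 0.05
python3 - <<'E'
from h import *
d=wrist('w2');im=d['image'];hsv=cv2.cvtColor(im,cv2.COLOR_BGR2HSV)
m=(hsv[...,1]<70)&(hsv[...,2]>100)
b=np.argwhere(m)[:,::-1];P=cast(d,b,.005)[:,:2]*1e3
q=P[np.hypot(P[:,0]-487,P[:,1]-312)<22];c=q.mean(0);w=np.linalg.svd(q-c)[2][0];print(len(q),c,np.degrees(np.arctan2(w[1],w[0])),np.linalg.svd(q-c)[1]/len(q)**.5)
print(tool([.487,.312],136,.176))
E
```

```text
t: 3.52
eef_pos: [0.486, 0.3116, 0.2992]
eef_rot: [-1.178, -2.912, 0.001]
wrist_force: [-0.4, -1.3, 0.6]
gripper_width: 0.0504
gripper_force: 0.0
301 [485.43332547 310.55492451] -43.62866941701382 [12.57879707  2.04856537]
(array([  0.8,   1.4, 123.7]), 'tilt', array([ 0.001, -0.001, -1.   ]), 'yaw now', np.float64(135.8), 'dr_z', np.float64(-0.2))
```

View pics/w2.png

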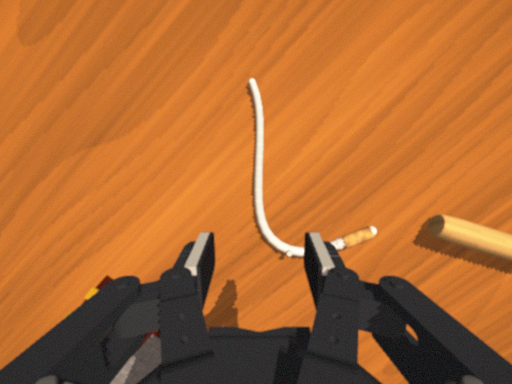

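The wrist view shows the bocal with its tip at (252,82), cork end at (374,231), and the tube running between the fingers and aligned with them. Now I descend and grip.

```bash
python3 - <<'E'
from h import *
d=dict(np.load('w2.npz'));P=cast(d,[[252,80],[376,231]],.004)[:,:2]*1e3
t,c=P;v=t-c;a=np.degrees(np.arctan2(v[1],v[0]))-15.9;r=np.radians(a);R=np.array([[np.cos(r),-np.sin(r)],[np.sin(r),np.cos(r)]])
o=(t+c)/2-R@[0,-24];print(P,np.hypot(*v),'ang',a,'o',o,'grip',o+R@[0,37])
E
python3 -m handwheel '{"dp":[[0.001,0.001,0.04],[0.001,0.001,0.08],[0.001,0.001,0.105],[0.001,0.001,0.118],[0.001,0.001,0.123],[0.001,0.001,0.123],[0.001,0.001,0.123]],"dr":[[0,0,0],[0,0,0],[0,0,0],[0,0,0],[0,0,0],[0,0,0],[0,0,0]]}'
python3 -m handwheel '{"dp":[[0,0,0],[0,0,0],[0,0,0],[0,0,0],[0,0,0],[0,0,0],[0,0,0],[0,0,0]],"dr":[[0,0,0],[0,0,0],[0,0,0],[0,0,0],[0,0,0],[0,0,0],[0,0,0],[0,0,0]]}' 0.0
```

```text
[[411.42129041 374.67127582]
 [606.48795493 365.10604081]] 195.30104281658834 ang 161.2927086082186 o [501.25701798 347.15659105] grip [489.38987741 312.11132069]
t: 4.45
eef_pos: [0.4863, 0.3125, 0.1776]
eef_rot: [1.179, 2.911, 0.002]
wrist_force: [0.6, -0.6, -0.1]
gripper_width: 0.0497
gripper_force: 0.0
t: 5.45
eef_pos: [0.486, 0.3124, 0.1771]
eef_rot: [1.179, 2.911, 0.0]
wrist_force: [-1.0, -0.5, 5.5]
gripper_width: 0.0045
gripper_force: 59.0
```

```bash
python3 -m handwheel '{"dp":[[0,0,-0.005],[0,0,-0.015],[0,0,-0.03],[0,0,-0.03],[0,0,-0.03]],"dr":[[0,0,0],[0,0,0],[0,0,0],[0,0,0],[0,0,0]]}';python3 - <<'E'
from h import *
d=wrist();s=snapshot('side')
a=cv2.resize(s['image'][125:185,170:270],(600,360),interpolation=cv2.INTER_NEAREST)
w=cv2.resize(d['image'],(320,240));o=np.zeros((600,600,3),np.uint8);o[:360]=a;o[360:,:320]=w;cv2.imwrite('pics/g1.png',o)
E
```

```text
t: 6.08
eef_pos: [0.486, 0.3121, 0.2068]
eef_rot: [1.179, 2.912, 0.0]
wrist_force: [-0.2, 0.1, -0.6]
gripper_width: 0.0047
gripper_force: 58.9
```

View pics/g1.png

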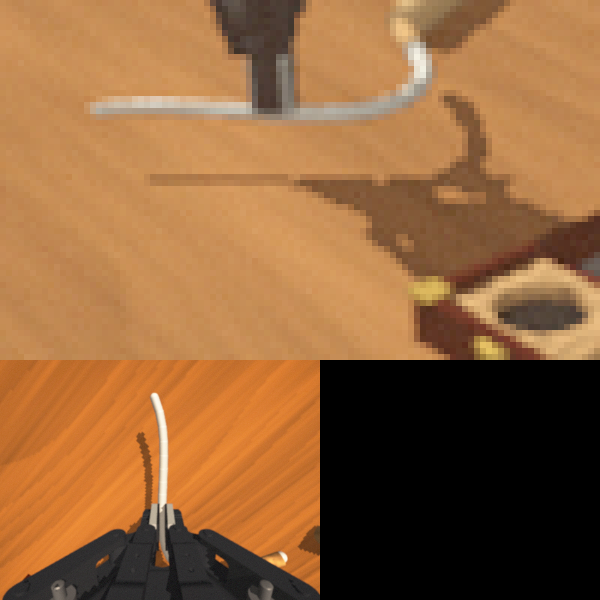

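The bocal is level and held, but the pads sit on the upper part of the tube: the opening reads 4.7 mm against 8 mm thickness. I'll set it back down and grip about 3 mm lower.

```bash
python3 -m handwheel '{"dp":[[0,0,0.012],[0,0,0.022],[0,0,0.028],[0,0,0.03],[0,0,0.03]],"dr":[[0,0,0],[0,0,0],[0,0,0],[0,0,0],[0,0,0]]}'
python3 -m handwheel '{"dp":[[0,0,0],[0,0,0],[0,0,0],[0,0,0.002],[0,0,0.003],[0,0,0.003]],"dr":[[0,0,0],[0,0,0],[0,0,0],[0,0,0],[0,0,0],[0,0,0]]}' 0.03
python3 -m handwheel '{"dp":[[0,0,0],[0,0,0],[0,0,0],[0,0,0],[0,0,0],[0,0,0]],"dr":[[0,0,0],[0,0,0],[0,0,0],[0,0,0],[0,0,0],[0,0,0]]}' 0.0
```

```text
t: 6.8
eef_pos: [0.4855, 0.3121, 0.1771]
eef_rot: [1.179, 2.912, -0.002]
wrist_force: [-2.2, -0.8, 7.8]
gripper_width: 0.0046
gripper_force: 59.7
t: 7.55
eef_pos: [0.4859, 0.3123, 0.1735]
eef_rot: [-1.179, -2.912, 0.0]
wrist_force: [-0.3, 0.6, 0.8]
gripper_width: 0.0297
gripper_force: 0.0
t: 8.3
eef_pos: [0.486, 0.3124, 0.174]
eef_rot: [1.179, 2.912, 0.001]
wrist_force: [-0.3, -1.1, 5.0]
gripper_width: 0.0053
gripper_force: 59.6
```

```bash
python3 -m handwheel '{"dp":[[0,0,-0.01],[0,0,-0.03],[0,0,-0.06],[0,0,-0.09],[0,0,-0.09],[0,0,-0.09]],"dr":[[0,0,0],[0,0,0],[0,0,0],[0,0,0],[0,0,0],[0,0,0]]}'
python3 - <<'E'
from h import *
print(tool([.565,.013],70,.264))
E
```

```text
t: 9.05
eef_pos: [0.4858, 0.3118, 0.2632]
eef_rot: [-1.179, -2.912, 0.002]
wrist_force: [0.2, -0.5, -0.4]
gripper_width: 0.0049
gripper_force: 58.7
(array([-264.8, -159.5,   -0.5]), 'tilt', array([-0.001, -0.001, -1.   ]), 'yaw now', np.float64(135.9), 'dr_z', np.float64(65.9))
```

```bash
python3 -m handwheel '{"dp":[[-0.01,-0.006,0],[-0.035,-0.021,0],[-0.065,-0.039,0],[-0.095,-0.057,0],[-0.125,-0.075,0],[-0.155,-0.093,0],[-0.185,-0.111,0],[-0.215,-0.13,0],[-0.24,-0.145,0],[-0.258,-0.155,0],[-0.265,-0.16,0],[-0.265,-0.16,0],[-0.265,-0.16,0]],"dr":[[0,0,2],[0,0,8],[0,0,15],[0,0,22],[0,0,30],[0,0,38],[0,0,46],[0,0,53],[0,0,60],[0,0,64],[0,0,66],[0,0,66],[0,0,66]]}'
python3 - <<'E'
from h import *
d=wrist('w3');s=snapshot('scene')
a=cv2.resize(s['image'][150:310,200:370],(637,600));cv2.imwrite('pics/p1.png',a)
print(tool([.565,.013],70,.180))
E
```

```text
t: 10.68
eef_pos: [0.5648, 0.0145, 0.2637]
eef_rot: [-2.571, -1.803, -0.001]
wrist_force: [-0.2, 0.1, -1.5]
gripper_width: 0.0053
gripper_force: 58.7
(array([-1.3,  0.6, 83.8]), 'tilt', array([-0.   ,  0.001, -1.   ]), 'yaw now', np.float64(70.1), 'dr_z', np.float64(0.1))
```

View pics/p1.png

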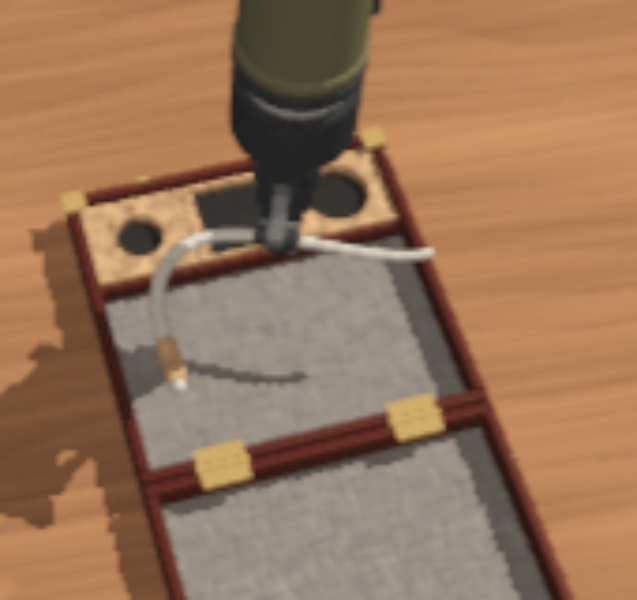

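The view shows the bocal level above the bay with its cork at the -y, hinge side (180,385) and its tip at (432,254). I'll check the end points numerically.

Run:
```python
from h import *
d=dict(np.load('scene0.npz'));k=160/600.
P=cast(d,[[200+432*170/637,150+254*k],[200+182*170/637,150+387*k]],.094)[:,:2]*1e3
c,s=np.cos(np.radians(5)),np.sin(np.radians(5));print(P,(P-[565,10])@np.array([[c,-s],[s,c]]))
```

```text
[[595.65080793 108.74130795]
 [662.31017866 -67.27301074]] [[ 39.14004439  95.69417353]
 [ 90.2050974  -85.4601045 ]]
```

```bash
python3 -m handwheel '{"dp":[[-0.004,0.002,0.01],[-0.004,0.002,0.03],[-0.004,0.002,0.05],[-0.004,0.002,0.066],[-0.004,0.002,0.074],[-0.004,0.002,0.079],[-0.004,0.002,0.081],[-0.004,0.002,0.082],[-0.004,0.002,0.082]],"dr":[[0,0,0],[0,0,0],[0,0,0],[0,0,0],[0,0,0],[0,0,0],[0,0,0],[0,0,0],[0,0,0]]}'
python3 -m handwheel '{"dp":[[0,0,0.001],[0,0,0.002],[0,0,0.002]],"dr":[[0,0,0],[0,0,0],[0,0,0]]}'
```

```text
t: 11.9
eef_pos: [0.5656, 0.0085, 0.182]
eef_rot: [2.575, 1.8, 0.001]
wrist_force: [-0.4, -0.0, -0.5]
gripper_width: 0.005
gripper_force: 58.7
t: 12.28
eef_pos: [0.5656, 0.0085, 0.18]
eef_rot: [2.574, 1.8, 0.0]
wrist_force: [-0.6, -0.5, 3.4]
gripper_width: 0.0052
gripper_force: 59.5
```

Contact is felt at 0.180, as expected. I press 1 mm further, open a little and rise.

```bash
python3 -m handwheel '{"dp":[[0,0,0.001],[0,0,0.001],[0,0,0.001]],"dr":[[0,0,0],[0,0,0],[0,0,0]]}'
python3 -m handwheel '{"dp":[[0,0,0],[0,0,0],[0,0,0],[0,0,0],[0,0,-0.02],[0,0,-0.06],[0,0,-0.12],[0,0,-0.16],[0,0,-0.16]],"dr":[[0,0,0],[0,0,0],[0,0,0],[0,0,0],[0,0,0],[0,0,0],[0,0,0],[0,0,0],[0,0,0]]}' 0.022
python3 - <<'E'
from h import *
print(tool([.43,-.30],90,.40))
E
```

```text
t: 12.65
eef_pos: [0.5655, 0.0086, 0.1799]
eef_rot: [2.574, 1.8, 0.001]
wrist_force: [-2.7, -0.3, 12.5]
gripper_width: 0.0051
gripper_force: 62.4
t: 13.78
eef_pos: [0.5665, 0.0087, 0.3416]
eef_rot: [2.573, 1.798, 0.009]
wrist_force: [-0.6, 0.9, 0.4]
gripper_width: 0.0219
gripper_force: 0.0
(array([-336.6,  -21.7,  -59.5]), 'tilt', array([ 0.006,  0.001, -1.   ]), 'yaw now', np.float64(69.9), 'dr_z', np.float64(-20.1))
```

Run:
```python
from h import *
print(tool([.36,-.34],-10,.40))
```

```text
(array([-398.3,  -73.7,  -60. ]), 'tilt', array([ 0.006,  0.001, -1.   ]), 'yaw now', np.float64(69.9), 'dr_z', np.float64(79.9))
```

```bash
python3 -m handwheel '{"dp":[[-0.02,-0.004,-0.01],[-0.06,-0.01,-0.03],[-0.1,-0.02,-0.045],[-0.145,-0.03,-0.06],[-0.19,-0.035,-0.06],[-0.235,-0.04,-0.06],[-0.28,-0.05,-0.06],[-0.325,-0.06,-0.06],[-0.365,-0.07,-0.06],[-0.398,-0.074,-0.06],[-0.398,-0.074,-0.06],[-0.398,-0.074,-0.06],[-0.398,-0.074,-0.06]],"dr":[[0,0,4],[0,0,12],[0,0,21],[0,0,30],[0,0,39],[0,0,48],[0,0,57],[0,0,66],[0,0,75],[0,0,80],[0,0,80],[0,0,80],[0,0,80]]}' 0.06
python3 - <<'E'
from h import *
d=wrist('w4');s=snapshot('scene')
o=np.zeros((600,640,3),np.uint8);o[:384,:512]=d['image'];o[384:,:320]=cv2.resize(s['image'][180:300,210:388],(320,216));cv2.imwrite('pics/w4b.png',o)
E
```

```text
t: 15.4
eef_pos: [0.3596, -0.3388, 0.3983]
eef_rot: [-3.128, 0.274, 0.001]
wrist_force: [-0.7, 0.9, 0.4]
gripper_width: 0.0601
gripper_force: 0.0
```

View pics/w4b.png

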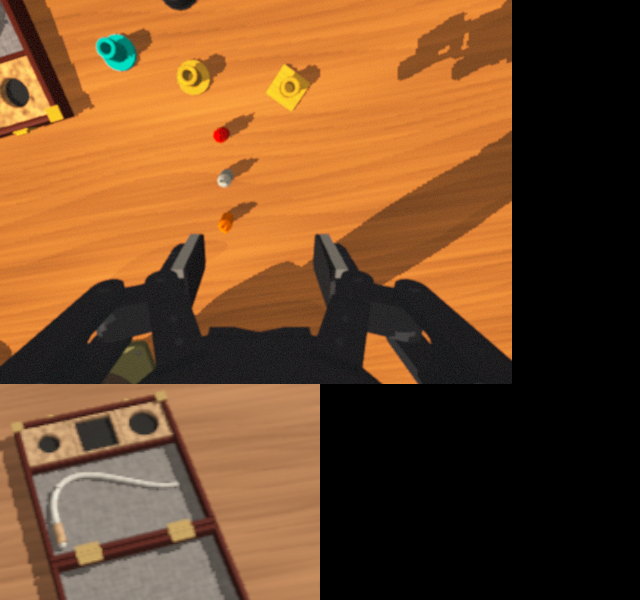

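The wrist view shows the weight (224,180), square guide (290,88), round guide (193,76) and turquoise (116,51). The inset shows the bocal lying flat inside the bay.

Run:
```python
from h import *
d=dict(np.load('w4.npz'));im=d['image'];hsv=cv2.cvtColor(im,cv2.COLOR_BGR2HSV)
m=np.zeros(im.shape[:2],bool);m[165:195,210:240]=hsv[165:195,210:240,1]<90
for c,s in blobs(m,20): print('weight',c,s,np.round(cast(d,[c,[224,180]],.025)*1e3).tolist())
print(np.round(cast(d,[[222,134],[226,223]],.025)*1e3))
m=np.zeros(im.shape[:2],np.uint8);r=np.s_[60:115,260:315];m[r]=(abs(hsv[r][...,0].astype(int)-26)<5)&(hsv[r][...,1]>130)&(hsv[r][...,2]>90)
c=max(cv2.findContours(m,0,2)[0],key=cv2.contourArea)
q=cv2.approxPolyDP(c,4,True)[:,0];P=cast(d,q,.006)[:,:2]*1e3;print('sq',q.tolist(),np.round(P,1).tolist(),P.mean(0))
v=np.diff(np.r_[P,P[:1]],axis=0);print(np.hypot(*v.T),np.degrees(np.arctan2(v[:,1],v[:,0]))%90)
print('boss',cast(d,[289,86],.034)*1e3)
print(tool([.357,-.292],-10,.185))
```

```text
weight [224.8 178.1] [218 170  15  17 188] [[355.0, -294.0, 25.0], [353.0, -292.0, 25.0]]
[[ 410. -302.   25.]
 [ 294. -282.   25.]]
sq [[284, 65], [267, 93], [291, 109], [304, 90], [294, 94], [297, 82], [288, 77], [293, 72]] [[475.2, -389.4], [447.5, -364.2], [423.8, -390.7], [443.1, -409.5], [440.7, -396.8], [453.7, -402.3], [461.2, -392.3], [465.7, -399.0]] [ 451.36985954 -393.02132324]
[37.4582542  35.59814907 27.02195186 12.95840062 14.14346163 12.48425308
  8.09975307 13.49776659] [47.64078896 48.06287109 45.85088286 11.02584845 67.24097081 53.16729929
 33.76395313 45.07823205]
boss [[ 449.51348656 -388.90922849   34.        ]]
(array([-10.8, -45.7, 213.6]), 'tilt', array([-0.   ,  0.001, -1.   ]), 'yaw now', np.float64(-10.0), 'dr_z', np.float64(0.0))
```

```bash
python3 -m handwheel '{"dp":[[-0.005,-0.02,0.03],[-0.012,-0.045,0.08],[-0.012,-0.045,0.12],[-0.012,-0.045,0.15],[-0.012,-0.045,0.18],[-0.012,-0.045,0.2],[-0.012,-0.045,0.21],[-0.012,-0.045,0.213],[-0.012,-0.045,0.213]],"dr":[[0,0,0],[0,0,0],[0,0,0],[0,0,0],[0,0,0],[0,0,0],[0,0,0],[0,0,0],[0,0,0]]}' 0.05
python3 -m handwheel '{"dp":[[0,0,0],[0,0,0],[0,0,0],[0,0,0],[0,0,0],[0,0,0]],"dr":[[0,0,0],[0,0,0],[0,0,0],[0,0,0],[0,0,0],[0,0,0]]}' 0.0
python3 -m handwheel '{"dp":[[0,0,-0.01],[0,0,-0.03],[0,0,-0.06],[0,0,-0.09],[0,0,-0.1],[0,0,-0.1]],"dr":[[0,0,0],[0,0,0],[0,0,0],[0,0,0],[0,0,0],[0,0,0]]}'
python3 - <<'E'
from h import *
print(tool([.500,-.069],5,.285))
cv2.imwrite('pics/w5.png',wrist('w5')['image'][150:384,120:400])
E
```

```text
t: 16.62
eef_pos: [0.3562, -0.2932, 0.1856]
eef_rot: [-3.128, 0.275, 0.002]
wrist_force: [-0.4, 0.1, 0.1]
gripper_width: 0.0497
gripper_force: 0.0
t: 17.38
eef_pos: [0.3558, -0.2935, 0.1862]
eef_rot: [-3.128, 0.276, 0.001]
wrist_force: [0.9, 0.7, 5.8]
gripper_width: 0.0159
gripper_force: 58.8
t: 18.12
eef_pos: [0.3556, -0.2939, 0.2862]
eef_rot: [-3.129, 0.277, 0.001]
wrist_force: [0.2, 0.7, -0.7]
gripper_width: 0.0157
gripper_force: 58.7
(array([ 102.7, -246.8,    1.2]), 'tilt', array([-0.001,  0.001, -1.   ]), 'yaw now', np.float64(-10.1), 'dr_z', np.float64(-15.1))
```

View pics/w5.png

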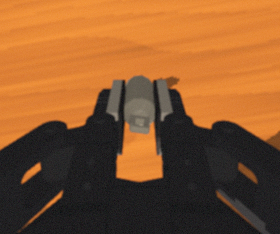

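The crop shows the weight upright between the pads. I carry it to the small round socket.

```bash
python3 -m handwheel '{"dp":[[0.008,-0.02,0],[0.025,-0.06,0],[0.045,-0.11,0],[0.065,-0.16,0],[0.085,-0.205,0],[0.098,-0.235,0],[0.103,-0.247,0],[0.103,-0.247,0],[0.103,-0.247,0]],"dr":[[0,0,-2],[0,0,-4],[0,0,-7],[0,0,-10],[0,0,-13],[0,0,-15],[0,0,-15],[0,0,-15],[0,0,-15]]}'
python3 - <<'E'
from h import *
d=wrist('w6');s=snapshot('scene');np.savez('s6.npz',**s)
o=np.zeros((600,600,3),np.uint8);o[:360]=cv2.resize(s['image'][165:285,200:400],(600,360));o[360:,:320]=cv2.resize(d['image'],(320,240));cv2.imwrite('pics/p6.png',o)
print(tool([.500,-.069],5,.196))
E
```

```text
t: 19.3
eef_pos: [0.4993, -0.0703, 0.2855]
eef_rot: [3.139, 0.13, -0.006]
wrist_force: [0.7, -0.7, -0.7]
gripper_width: 0.0159
gripper_force: 58.7
(array([ 0.9, -1.2, 89.8]), 'tilt', array([-0.003, -0.   , -1.   ]), 'yaw now', np.float64(4.8), 'dr_z', np.float64(-0.2))
```

View pics/p6.png

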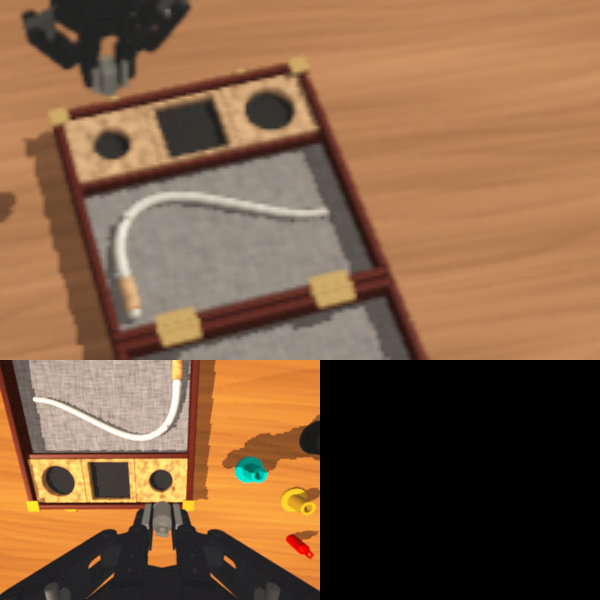

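The view shows the weight upright above the small socket side, and the bocal lying flat. I'll check the position of the weight's foot.

```bash
python3 - <<'E'
from h import *
d=dict(np.load('s6.npz'));print(cast(d,[200+110/3,165+86/3],.105)*1e3)
E
python3 -m handwheel '{"dp":[[0.001,-0.001,0.015],[0.001,-0.001,0.035],[0.001,-0.001,0.055],[0.001,-0.001,0.07],[0.001,-0.001,0.08],[0.001,-0.001,0.085],[0.001,-0.001,0.085]],"dr":[[0,0,0],[0,0,0],[0,0,0],[0,0,0],[0,0,0],[0,0,0],[0,0,0]]}'
```

```text
[[500.4567121  -68.57181284 105.        ]]
t: 20.27
eef_pos: [0.5011, -0.0673, 0.2008]
eef_rot: [-3.138, -0.135, 0.003]
wrist_force: [0.4, 1.4, -1.4]
gripper_width: 0.0155
gripper_force: 58.7
```

```bash
python3 -m handwheel '{"dp":[[0,0,0.002],[0,0,0.003],[0,0,0.004],[0,0,0.005],[0,0,0.005]],"dr":[[0,0,0],[0,0,0],[0,0,0],[0,0,0],[0,0,0]]}'
```

```text
t: 20.9
eef_pos: [0.5012, -0.0673, 0.1971]
eef_rot: [-3.138, -0.135, 0.001]
wrist_force: [-1.7, 1.7, 11.2]
gripper_width: 0.0155
gripper_force: 60.0
```

```bash
python3 -m handwheel '{"dp":[[0,0,0],[0,0,0],[0,0,0],[0,0,-0.03],[0,0,-0.08],[0,0,-0.11],[0,0,-0.11]],"dr":[[0,0,0],[0,0,0],[0,0,0],[0,0,0],[0,0,0],[0,0,0],[0,0,0]]}' 0.04
python3 - <<'E'
from h import *
print(tool([.53,-.395],-20,.31))
E
```

```text
t: 21.78
eef_pos: [0.5019, -0.0677, 0.3078]
eef_rot: [-3.138, -0.134, -0.005]
wrist_force: [-0.2, 0.2, -0.5]
gripper_width: 0.04
gripper_force: 0.0
(array([ 1.000e-01,  3.285e+02, -2.400e+00]), 'tilt', array([ 0.003,  0.001, -1.   ]), 'yaw now', np.float64(4.9), 'dr_z', np.float64(24.9))
```

```bash
python3 -m handwheel '{"dp":[[0,0.02,0],[0,0.06,0],[0,0.1,0],[0,0.15,0],[0,0.2,0],[0,0.25,0],[0,0.29,0],[0,0.315,0],[0,0.328,0],[0,0.328,0],[0,0.328,0]],"dr":[[0,0,2],[0,0,5],[0,0,8],[0,0,12],[0,0,16],[0,0,19],[0,0,22],[0,0,24],[0,0,25],[0,0,25],[0,0,25]]}' 0.06
python3 - <<'E'
from h import *
d=wrist('w7');s=snapshot('scene')
o=np.zeros((600,512,3),np.uint8);o[:384]=d['image'];o[384:,:320]=cv2.resize(s['image'][175:245,200:304],(320,216));cv2.imwrite('pics/p7.png',o)
E
```

```text
t: 23.15
eef_pos: [0.5298, -0.3925, 0.3051]
eef_rot: [-3.092, 0.544, 0.004]
wrist_force: [-0.0, 0.0, -0.2]
gripper_width: 0.06
gripper_force: 0.0
```

View pics/p7.png

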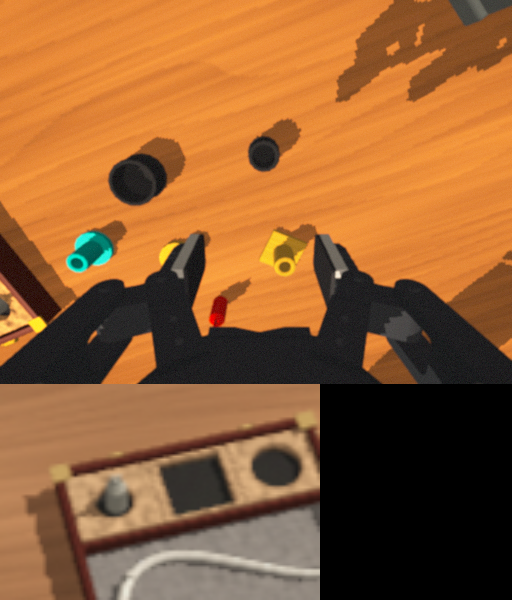

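The inset shows the weight standing upright in the small socket. The wrist view shows the small cap at (264,153), about 32 px across, and the big cap at (137,180), about 55 px.

Run:
```python
from h import *
d=dict(np.load('w7.npz'));im=d['image'];m=np.zeros(im.shape[:2],bool);m[130:180,240:290]=im[130:180,240:290].max(2)<75
for c,s in blobs(m,60):
    print(c,s,np.round(cast(d,c,.014)*1e3,1),np.round(np.diff(cast(d,[[s[0],c[1]],[s[0]+s[2],c[1]]],.02),axis=0)*1e3)); p=cast(d,c,.014)[0]
    print(tool(p,-20,.186))
```

```text
[263.7 153. ] [249 136  30  34 798] [[ 558.9 -407.5   14. ]] [[ -9. -26.   0.]]
(array([ 32.7,   4.2, 119.4]), 'tilt', array([-0.002,  0.002, -1.   ]), 'yaw now', np.float64(-19.9), 'dr_z', np.float64(0.1))
```

```bash
python3 -m handwheel '{"dp":[[0.015,0.002,0.02],[0.034,0.004,0.04],[0.034,0.004,0.07],[0.034,0.004,0.095],[0.034,0.004,0.11],[0.034,0.004,0.118],[0.034,0.004,0.12],[0.034,0.004,0.12]],"dr":[[0,0,0],[0,0,0],[0,0,0],[0,0,0],[0,0,0],[0,0,0],[0,0,0],[0,0,0]]}'
python3 -m handwheel '{"dp":[[0,0,0],[0,0,0],[0,0,0],[0,0,0],[0,0,0],[0,0,0]],"dr":[[0,0,0],[0,0,0],[0,0,0],[0,0,0],[0,0,0],[0,0,0]]}' 0.005
python3 -m handwheel '{"dp":[[0,0,-0.01],[0,0,-0.03],[0,0,-0.06],[0,0,-0.09],[0,0,-0.1],[0,0,-0.1]],"dr":[[0,0,0],[0,0,0],[0,0,0],[0,0,0],[0,0,0],[0,0,0]]}'
python3 - <<'E'
from h import *
print(tool([.487,.077],5,.285))
E
```

```text
t: 24.25
eef_pos: [0.5601, -0.4097, 0.1863]
eef_rot: [-3.093, 0.548, 0.001]
wrist_force: [-0.1, 0.4, -1.0]
gripper_width: 0.06
gripper_force: 0.0
t: 25.0
eef_pos: [0.5601, -0.4098, 0.1865]
eef_rot: [-3.093, 0.548, 0.001]
wrist_force: [-1.0, 0.5, 6.3]
gripper_width: 0.0263
gripper_force: 59.0
t: 25.75
eef_pos: [0.56, -0.4098, 0.2864]
eef_rot: [-3.093, 0.548, 0.001]
wrist_force: [-0.7, -0.4, -0.1]
gripper_width: 0.0265
gripper_force: 59.1
(array([-235.8, -432.1,    1.5]), 'tilt', array([-0.,  0., -1.]), 'yaw now', np.float64(-20.1), 'dr_z', np.float64(-25.1))
```

```bash
python3 -m handwheel '{"dp":[[-0.008,-0.015,0],[-0.03,-0.05,0],[-0.055,-0.1,0],[-0.08,-0.15,0],[-0.105,-0.2,0],[-0.135,-0.25,0],[-0.16,-0.3,0],[-0.19,-0.35,0],[-0.215,-0.395,0],[-0.23,-0.422,0],[-0.236,-0.432,0],[-0.236,-0.432,0],[-0.236,-0.432,0]],"dr":[[0,0,-1],[0,0,-3],[0,0,-6],[0,0,-9],[0,0,-12],[0,0,-15],[0,0,-18],[0,0,-21],[0,0,-23],[0,0,-25],[0,0,-25],[0,0,-25],[0,0,-25]]}'
python3 - <<'E'
from h import *
s=snapshot('scene');np.savez('s8.npz',**s);cv2.imwrite('pics/p8.png',cv2.resize(s['image'][165:245,210:350],(700,400)))
print(tool([.487,.077],5,.197))
E
```

```text
t: 27.38
eef_pos: [0.4868, 0.0751, 0.2859]
eef_rot: [3.138, 0.13, -0.003]
wrist_force: [1.1, -0.6, -0.4]
gripper_width: 0.0268
gripper_force: 59.1
(array([ 0.5, -1.8, 88.9]), 'tilt', array([-0.002, -0.   , -1.   ]), 'yaw now', np.float64(4.7), 'dr_z', np.float64(-0.3))
```

View pics/p8.png

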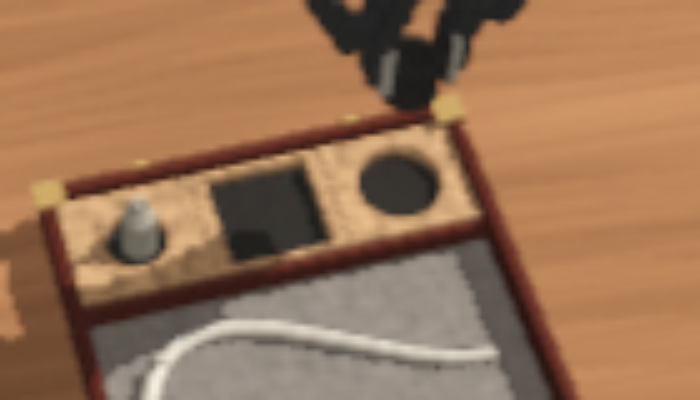

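The cap hangs upright at (408,75) above the large round socket. Now I lower it.

```bash
python3 - <<'E'
from h import *
print(cast(dict(np.load('s8.npz')),[210+408/5,165+94/5],.102)*1e3)
E
python3 -m handwheel '{"dp":[[0.001,-0.002,0.015],[0.001,-0.002,0.035],[0.001,-0.002,0.055],[0.001,-0.002,0.07],[0.001,-0.002,0.08],[0.001,-0.002,0.085],[0.001,-0.002,0.088],[0.001,-0.002,0.09],[0.001,-0.002,0.09]],"dr":[[0,0,0],[0,0,0],[0,0,0],[0,0,0],[0,0,0],[0,0,0],[0,0,0],[0,0,0],[0,0,0]]}'
```

```text
[[491.68131291  73.79606389 102.        ]]
t: 28.55
eef_pos: [0.4873, 0.0793, 0.1974]
eef_rot: [-3.137, -0.135, 0.0]
wrist_force: [-1.6, 0.3, 9.3]
gripper_width: 0.0269
gripper_force: 60.0
```

```bash
python3 -m handwheel '{"dp":[[0,0,0],[0,0,0],[0,0,0],[0,0,-0.03],[0,0,-0.08],[0,0,-0.12],[0,0,-0.12]],"dr":[[0,0,0],[0,0,0],[0,0,0],[0,0,0],[0,0,0],[0,0,0],[0,0,0]]}' 0.045
python3 - <<'E'
from h import *
print(tool([.43,-.405],47,.32))
E
```

```text
t: 29.42
eef_pos: [0.4884, 0.0792, 0.3187]
eef_rot: [-3.136, -0.134, -0.007]
wrist_force: [-0.4, -1.2, -0.2]
gripper_width: 0.0453
gripper_force: 0.0
(array([-99.4, 477.5,  -2.9]), 'tilt', array([ 0.004,  0.003, -1.   ]), 'yaw now', np.float64(4.9), 'dr_z', np.float64(-42.1))
```

```bash
python3 -m handwheel '{"dp":[[-0.004,0.02,0],[-0.012,0.06,0],[-0.022,0.105,0],[-0.032,0.155,0],[-0.042,0.205,0],[-0.053,0.255,0],[-0.063,0.305,0],[-0.073,0.355,0],[-0.084,0.405,0],[-0.094,0.455,0],[-0.099,0.477,0],[-0.099,0.477,0],[-0.099,0.477,0]],"dr":[[0,0,-2],[0,0,-5],[0,0,-9],[0,0,-13],[0,0,-17],[0,0,-21],[0,0,-25],[0,0,-29],[0,0,-33],[0,0,-38],[0,0,-42],[0,0,-42],[0,0,-42]]}' 0.06
python3 - <<'E'
from h import *
d=wrist('w9');s=snapshot('scene')
o=np.zeros((600,512,3),np.uint8);o[:384]=d['image'];o[384:,:320]=cv2.resize(s['image'][175:245,200:304],(320,216));cv2.imwrite('pics/p9.png',o)
im=d['image'];hsv=cv2.cvtColor(im,cv2.COLOR_BGR2HSV)
m=((abs(hsv[...,0].astype(int)-26)<5)&(hsv[...,1]>130)&(hsv[...,2]>90)).astype(np.uint8)
for c in cv2.findContours(m,0,2)[0]:
    if cv2.contourArea(c)<150: continue
    q=cv2.approxPolyDP(c,4,True)[:,0];P=cast(d,q,.006)[:,:2]*1e3;print(q.tolist(),np.round(P).tolist())
    v=np.diff(np.r_[P,P[:1]],axis=0);print(np.round(np.hypot(*v.T)),np.round(np.degrees(np.arctan2(v[:,1],v[:,0]))%90))
E
```

```text
t: 31.05
eef_pos: [0.4301, -0.4029, 0.3149]
eef_rot: [-2.878, -1.251, 0.001]
wrist_force: [0.3, 1.9, 0.5]
gripper_width: 0.06
gripper_force: 0.0
[[283, 143], [246, 142], [246, 178], [258, 174], [262, 179], [271, 173], [273, 164], [266, 175], [256, 168], [259, 160], [270, 158], [259, 157], [253, 167], [253, 157], [264, 149], [283, 156]] [[475.0, -389.0], [448.0, -363.0], [423.0, -390.0], [435.0, -395.0], [434.0, -402.0], [445.0, -404.0], [453.0, -398.0], [440.0, -402.0], [437.0, -389.0], [445.0, -385.0], [455.0, -391.0], [447.0, -383.0], [436.0, -386.0], [443.0, -379.0], [457.0, -380.0], [466.0, -399.0]]
[37. 37. 13.  7. 11. 10. 14. 13.  9. 11. 11. 12. 10. 14. 21. 13.] [46. 46. 66. 85. 82. 36. 16. 12. 27. 57. 42. 16. 47. 83. 27. 48.]
[[205, 25], [191, 32], [187, 51], [196, 66], [212, 70], [191, 52], [208, 51], [210, 35], [206, 32], [209, 45], [200, 52], [193, 47], [192, 36], [204, 26], [226, 41], [219, 30]] [[493.0, -264.0], [480.0, -259.0], [466.0, -267.0], [463.0, -281.0], [471.0, -294.0], [468.0, -270.0], [480.0, -280.0], [490.0, -272.0], [489.0, -268.0], [484.0, -277.0], [474.0, -276.0], [472.0, -269.0], [478.0, -262.0], [492.0, -264.0], [497.0, -286.0], [499.0, -275.0]]
[14. 16. 15. 15. 24. 16. 13.  4. 11. 10.  7.  9. 14. 23. 11. 13.] [70. 30. 77. 34.  8. 50. 36. 12. 59. 81. 13. 49. 82. 15. 81. 29.]
```

View pics/p9.png

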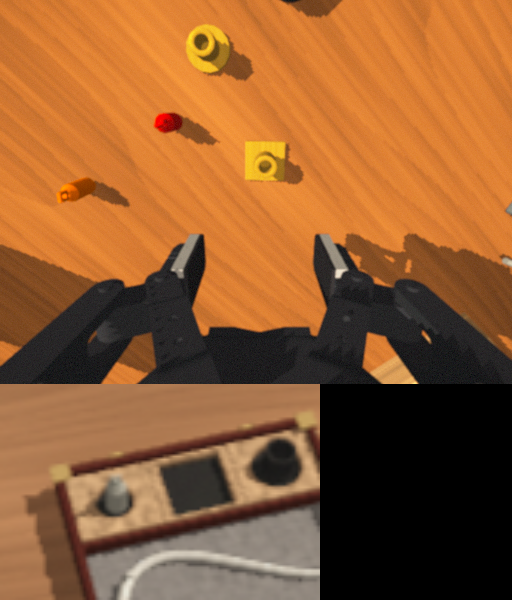

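The inset shows the cap upright in its socket. In the wrist view the square flange is axis-aligned with the tool at (265,161), so its centre is (449,-389.5) and its angle is 46°.

Run:
```python
from h import *
print(tool([.449,-.3895],46,.186))
```

```text
(array([ 22.2,   5. , 129.5]), 'tilt', array([-0.002,  0.002, -1.   ]), 'yaw now', np.float64(47.1), 'dr_z', np.float64(1.1))
```

```bash
python3 -m handwheel '{"dp":[[0.012,0.002,0.02],[0.022,0.005,0.05],[0.022,0.005,0.08],[0.022,0.005,0.105],[0.022,0.005,0.12],[0.022,0.005,0.128],[0.022,0.005,0.13],[0.022,0.005,0.13]],"dr":[[0,0,1],[0,0,1],[0,0,1],[0,0,1],[0,0,1],[0,0,1],[0,0,1],[0,0,1]]}'
python3 -m handwheel '{"dp":[[0,0,0],[0,0,0],[0,0,0],[0,0,0],[0,0,0],[0,0,0]],"dr":[[0,0,0],[0,0,0],[0,0,0],[0,0,0],[0,0,0],[0,0,0]]}' 0.005
python3 -m handwheel '{"dp":[[0,0,-0.01],[0,0,-0.03],[0,0,-0.06],[0,0,-0.09],[0,0,-0.1],[0,0,-0.1]],"dr":[[0,0,0],[0,0,0],[0,0,0],[0,0,0],[0,0,0],[0,0,0]]}'
python3 - <<'E'
from h import *
print(tool([.493,.005],5,.285))
E
```

```text
t: 32.15
eef_pos: [0.4485, -0.3919, 0.1863]
eef_rot: [-2.892, -1.225, 0.001]
wrist_force: [-0.5, 0.1, 0.1]
gripper_width: 0.06
gripper_force: 0.0
t: 32.9
eef_pos: [0.4484, -0.3919, 0.1863]
eef_rot: [-2.892, -1.225, 0.001]
wrist_force: [-0.8, 0.4, 5.6]
gripper_width: 0.0197
gripper_force: 59.2
t: 33.65
eef_pos: [0.4484, -0.392, 0.2864]
eef_rot: [-2.892, -1.225, 0.001]
wrist_force: [-0.4, 0.6, -1.7]
gripper_width: 0.0196
gripper_force: 58.7
(array([ 316.2, -244.2,    1.5]), 'tilt', array([-0.001,  0.   , -1.   ]), 'yaw now', np.float64(45.9), 'dr_z', np.float64(40.9))
```

```bash
python3 -m handwheel '{"dp":[[0.012,-0.01,0],[0.04,-0.03,0],[0.075,-0.058,0],[0.11,-0.085,0],[0.15,-0.115,0],[0.19,-0.146,0],[0.23,-0.177,0],[0.265,-0.205,0],[0.295,-0.228,0],[0.31,-0.24,0],[0.316,-0.244,0],[0.316,-0.244,0],[0.316,-0.244,0]],"dr":[[0,0,1],[0,0,5],[0,0,9],[0,0,14],[0,0,19],[0,0,24],[0,0,29],[0,0,34],[0,0,38],[0,0,40],[0,0,41],[0,0,41],[0,0,41]]}'
python3 - <<'E'
from h import *
s=snapshot('scene');np.savez('s10.npz',**s);cv2.imwrite('pics/p10.png',cv2.resize(s['image'][160:240,210:350],(700,400)))
print(tool([.493,.005],5,.197))
E
```

```text
t: 35.28
eef_pos: [0.4927, 0.0034, 0.2858]
eef_rot: [-3.139, -0.132, 0.004]
wrist_force: [-0.4, 0.8, -1.2]
gripper_width: 0.0198
gripper_force: 58.7
(array([ 0.6, -1.5, 88.8]), 'tilt', array([-0.002,  0.   , -1.   ]), 'yaw now', np.float64(4.8), 'dr_z', np.float64(-0.2))
```

View pics/p10.png

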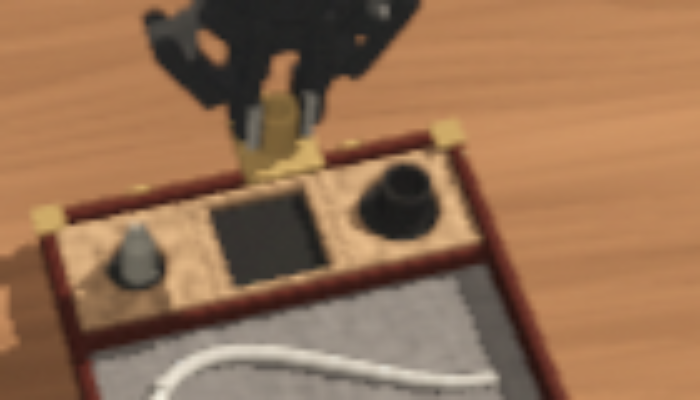

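The flange at (281,160) is level and parallel to the square socket. Now I lower it.

```bash
python3 - <<'E'
from h import *
print(cast(dict(np.load('s10.npz')),[210+281/5,160+157/5],.104)*1e3)
E
python3 -m handwheel '{"dp":[[0.001,-0.001,0.015],[0.001,-0.001,0.035],[0.001,-0.001,0.055],[0.001,-0.001,0.07],[0.001,-0.001,0.08],[0.001,-0.001,0.085],[0.001,-0.001,0.088],[0.001,-0.001,0.09],[0.001,-0.001,0.09]],"dr":[[0,0,0],[0,0,0],[0,0,0],[0,0,0],[0,0,0],[0,0,0],[0,0,0],[0,0,0],[0,0,0]]}'
```

```text
[[505.40790417   5.21986175 104.        ]]
t: 36.45
eef_pos: [0.4937, 0.006, 0.1972]
eef_rot: [-3.138, -0.135, 0.0]
wrist_force: [-1.1, 0.2, 8.8]
gripper_width: 0.0195
gripper_force: 59.8
```

```bash
python3 -m handwheel '{"dp":[[0,0,0],[0,0,0],[0,0,0],[0,0,-0.03],[0,0,-0.08],[0,0,-0.13],[0,0,-0.17],[-0.04,0,-0.2],[-0.08,0,-0.2],[-0.08,0,-0.2],[-0.08,0,-0.2]],"dr":[[0,0,0],[0,0,0],[0,0,0],[0,0,0],[0,0,0],[0,0,0],[0,0,0],[0,0,0],[0,0,0],[0,0,0],[0,0,0]]}' 0.04
python3 - <<'E'
from h import *
d=wrist('w11');s=snapshot('scene')
o=np.zeros((600,800,3),np.uint8);o[:400]=cv2.resize(s['image'][150:310,90:410],(800,400));o[400:,:340]=cv2.resize(d['image'][:230,60:451],(340,200));o[400:,360:]=cv2.resize(s['image'][175:235,215:347],(440,200));cv2.imwrite('pics/p11.png',o)
E
```

```text
t: 37.83
eef_pos: [0.415, -0.001, 0.3963]
eef_rot: [-3.137, -0.135, 0.0]
wrist_force: [0.2, 0.1, -0.5]
gripper_width: 0.0401
gripper_force: 0.0
```

View pics/p11.png

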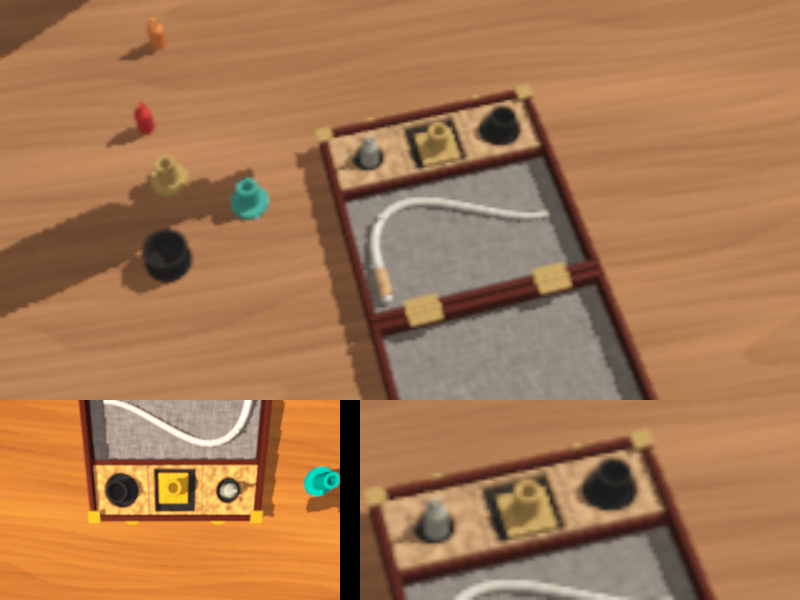

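The final view shows the weight (370,153), the guide (435,143) and the cap (500,125) upright in their sockets. The bocal lies flat in the bay, and the other parts are still standing where they were. I'm handing it in.

```bash
python3 -c "
from rig import job_done
print(job_done())"
```

```text
the job is handed in; nothing more can be done
None
```

The bocal kit is packed as asked and handed in at about 38 s: the bocal was lowered to the bay floor before release, the other three stand upright in their sockets, and the bigger cap and round guide were left standing (the judge's verdict was not shown).

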